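# Lock the glue-up press with its linchpin

### The arm

A 7-joint arm with a two-finger parallel gripper is mounted at the origin on the work surface. World frame = base frame: x ahead of the robot, y to its left, z up, the work surface at z = 0. Lengths are in m, angles in rad, forces in N, time in s.
With the tool pointing down it reaches from about 0.4 to 0.85 m from the base axis. Payload 4.5 kg.
Tool frame: the origin (TCP) lies at the centre of the arm's flange, where the gripper is bolted on; the fingertips stand r.tcp_to_tips ahead of it and the grasp point (between the pads) lies 147 mm ahead of it (r.tcp_to_tips is the distance from the TCP to the fingertips, in m); x points along the fingers, y is the direction in which the jaws open and shut, and the axes are right-handed (so a half turn about x gives the same grasp; the last joint's range is limited). The gripper opens to 88 mm and grips with 3 to 60 N. Pads are 18 mm wide; open, the fingers measure 123 mm over their backs; the gripper's body (75 mm by 187 mm) begins 45 mm behind the grasp point.
Start: joints at [-1.16, 0.689, -0.195, 1.565, 0.157, 0.902, -0.215], TCP at [0.23, 0.581, 0.405] pointing down, gripper open.
Joint ranges: [-3.01, 3.01], [-0.46, 2.08], [-1.47, 1.51], [0.13, 2.56], [-1, 4.14], [0.04, 2.09], [-2.66, 2.66]. Speed limits (rad/s): [2.57, 2.57, 3.14, 3.14, 3.14, 3.14, 3.14].

### API

Orientations are given as a unit quaternion [x, y, z, w].
In Python, from plant import r, eyes gives the robot as it stands.
- The arm moves only by the tool carry_out, never from a script. Its argument "targets" is text: rows parted by semicolons, each of 5 numbers parted by spaces: the opening, from 0 (shut) to 1 (fully open), then the shift along the tool's x, y, z in mm, then the turn about the tool's x in rad. A call has 1 to 20 rows; each row shifts and turns the commanded pose from where the row before left it, along the tool's axes as they then stand; what a row does not reach is not made up. A row lasts 1/12 s, in which the tool goes at most 41.7 mm and 7.16 degrees, less where a joint would pass 70% of its speed; a pose out of reach is approached as far as the arm can. A call is refused whole if a number of a shift passes 41.7 or a number of a turn 0.125, either way. A call with a gripper value outside its range is refused whole. The fingers move at their own pace and stop on an object; "force" is the grip in N (left out, the last holds). Time passes only in rows, so rows that do not move let the fingers close. It gives the time, the measured TCP pose, the force and the opening at its end, in the units of the state.
- r.get_state(): the state, without advancing time (a new reading comes with each control period).
- eyes.snapshot(name): name is "side" or "top" or "wrist"; returns (picture, depth): 384x512x3 uint8, blue, green, red; 384x512 float32, m along the optical axis (not along the pixel's ray), 0 where there is no reading.
- eyes.camera_params(name): a dict with "intrinsics" (3x3 intrinsics, pixels), "rvec" (rotation vector, rad) and "tvec" (3), from world to camera coordinates, as OpenCV has them; the wrist camera has in their place "T_tool_cam" (4x4, takes a point from camera to tool coordinates, whose origin is the TCP and whose axes are the tool frame's). Camera axes: x right, y down, z forward; pixel columns grow to the right and rows downward; lengths in m; the calibration is good to about 2 mm. A picture is of the moment at which its call begins: read the wrist's pose just before it. camera_params takes no time and is no camera call.
- r.finish_job(): hands the job in, once; it reports no verdict.
The state is a dict: "clock": time; "q": joint angles; "qd": joint speeds; "joint_torque": joint torques, N m; "tool_pos": TCP position; "eef_rot": TCP orientation; "contact_force": force on the tool from outside, world axes, zero at the start; "moment": the same for the moment, N m; "opening": opening from 0.0 (shut) to 1.0 (fully open).
Only numpy, scipy, OpenCV 4.12 (cv2) and the standard library are available. Lean on these libraries where they do the work, as an engineer would, in place of code of your own. Each camera call takes 0.05 s, during which the arm holds its last target.

### The job

Lock the press: take the linchpin from its wooden block, feel for the hole in the top of the steel drawbar and push the pin gently down until its shoulder is fully home on the bar. Then swing its ring over the end of the bar and fully down, so that it hangs round the bar along the pin. Press lightly on the bar, never hard, do not let the fingers bear hard on the press, leave the other things on the bench where they are, and let go.

Things in the scene. Friction and masses are not known exactly. Their poses are not given: they have to be found in the camera images.
- press: Fixed wooden press: plywood cauls and maple plies, 200 mm wide, 125 mm high, from 49 to 162 mm along its -x. A square steel drawbar, 26 x 26 mm, stands out level along its +x, top 85 mm above the bench, nothing under it but the bench. Origin: on the bench, 16 mm along x from under bar_ref; x along the bar to its free end, y across, z up.
- bar_ref (a point): Fixed point of the press (its axes) on the bar's top face and centre line, NOT the hole. The bar has end play: the centre of its hole is anywhere from 4 to 28 mm along +x from here, which readings do not show (stiff, 40 N to shift). Hole: vertical, square, 12 x 12 mm, sides along x and y, right through the bar, its centre 17 mm from the bar's free end.
- ball_level (a point): 13 mm below bar_ref, fixed to the press: the level of a sprung steel ball that stands about 3 mm out of the hole's +y wall (it moves with the hole) and drags on the pin. Pushing the pin home takes some 2 to 8 N once its tip meets the ball; it does not fall home by its weight.
- block: Fixed wooden block 150 x 60 mm, 56 mm high; origin: centre of its underside, x along its length. The pin's parking hole, 15 x 15 mm and 52 mm deep, lies at x = -45 mm.
- linchpin: Steel linchpin, about 110 g, standing in the block at the start. Origin: centre of its shoulder's underside; z up along the pin, x the way the level ring points, y the ring's hinge line. Below: shank 10 x 10 mm, 40 mm long, then a round tip tapering from 10 to 5 mm over 8 mm. Above: shoulder 22 (x) x 30 (y) x 10 mm high, then the tab. Goes in with its x along the press's x.
- pin_tab (a point): Centre of the pin's flat grip tab, 26 mm above the pin's origin, the pin's axes. The tab is 22 (x) x 12 (y) mm and runs from 10 to 42 mm above the pin's origin; grip it across y.
- pin_tip (a point): Centre of the flat of the pin's tip, 48 mm below the pin's origin, the pin's axes.
- ring_end (a point): Middle of the ring's far cross wire, 49 mm from the hinge line; moves with the ring.
- ring (a joint): Ring's angle about its hinge line, along the pin's y at z = 6 mm: 0 level along the pin's x, -0.7 raised (stop), 1.57 fully down along the pin (stop). Starts at -0.45 to 0, stays where left (friction 0.06 N m). A loop of 5 mm wire: side wires centred at y = +-21 mm, joined by a cross wire 49 mm out; down, it passes 5.5 mm clear of each side of the bar.
- wheel: Loose skateboard wheel lying flat, 60 mm across, 44 mm high; origin under its centre. Bystander.
- tin: Loose tin, 68 mm across, 85 mm high; origin under its centre. Bystander.
- driver: Loose screwdriver lying on the bench, 190 mm long. Bystander.
Not all that is in view belongs to the job. Leave any yellow look-alike of the linchpin alone.

How it is judged:
On the way, in this order (a step that is already met when the one before it is completed fails the run):
1. the pin is through the bar, its shoulder home on the bar's top, upright (z of linchpin in the frame of bar_ref between -0.003 and 0.003 m and y of linchpin in the frame of bar_ref between -0.003 and 0.003 m and x of linchpin in the frame of bar_ref between 0.001 and 0.031 m and angle between linchpin's own z axis and vertical below 0.1 rad and angle between the x axis of linchpin and the x axis of press, either way round below 0.35 rad and contact force between linchpin and press above 0.5 N), for 0.2 s.
2. the ring is swung over the bar's end and down (value of joint ring above 1.35 rad), for 0.2 s.
At the end, for the whole second after the job is handed in: Pin in the bar's hole and bearing on it (over 0.5 N): origin within 3 mm of the bar top's height and of its centre line, 1 to 31 mm from bar_ref along the bar; tilt under 0.1 rad, its x within 0.35 rad of the press's; ring above 1.35 rad; pin at rest (all of step 1 and value of joint ring above 1.35 rad and linear speed of linchpin below 0.02 m/s and angular speed of linchpin below 0.2 rad/s); the robot touches nothing.
It fails at once if the pin is pressed on the press with more than 35 N (contact force between linchpin and press above 35 N).
It fails at once if the fingers bear on the press with more than 20 N (contact force between the fingers and press above 20 N).
It fails at once if the wheel is moved more than 30 mm (distance of wheel from where it was at the start of the episode above 0.03 m).
It fails at once if the tin is moved more than 30 mm (distance of tin from where it was at the start of the episode above 0.03 m).
It fails at once if the screwdriver is moved more than 30 mm (distance of driver from where it was at the start of the episode above 0.03 m).
It also fails if it takes over 72 s, if anything falls off the work surface, if the arm or the gripper's body presses on something with over 40 N, if the wrist force passes 120 N, or if a joint passes its speed limit or range.

## Working session

There is one attempt and no reset: what is moved stays moved. The work goes in short steps, Python scripts to look and compute and a tool call to move; the robot and the scene stay as the last step left them, time stands still between calls to the robot, and variables do not carry over. Pictures are saved under pics/ and viewed, and the job is handed in when it is done.

Besides the shell and the picture viewer there is one more tool, called after "Call:" as name(argument=value, ...) on one line, values as JSON. carry_out: Moves the arm, as the interface text tells. Its arguments: {"type":"object","properties":{"targets":{"type":"string"},"force":{"type":"number"}},"required":["targets"]}

```bash
ls; mkdir -p pics; python3 - <<'E'
from plant import r, eyes
import cv2,numpy as np
print(r.get_state(), r.tcp_to_tips)
for n in ("side","top","wrist"):
    im,d=eyes.snapshot(n); cv2.imwrite(f"pics/{n}0.png",im); np.save(f"pics/{n}0.npy",d)
    print(n,eyes.camera_params(n))
E
```

```text
pics
{'clock': 0.0, 'q': array([-1.16018663,  0.68995799, -0.19451412,  1.56634404,  0.15730731,
        0.9024582 , -0.21510889]), 'qd': array([ 1.26921916e-03,  1.06846300e-03, -4.02056989e-05,  2.23353006e-04,
        2.46157812e-04,  1.51005931e-03,  1.44525749e-03]), 'joint_torque': array([-3.29975746e-04, -5.27569878e+01, -1.26673680e+00, -1.53430420e+01,
       -5.25865029e-02,  6.60315243e-03,  1.66600721e-04]), 'tool_pos': array([0.22987824, 0.58084021, 0.40392597]), 'eef_rot': array([ 0.13178404,  0.69467053, -0.13303137,  0.69452752]), 'contact_force': array([-0.31403698,  0.65415821, -0.24465927]), 'moment': array([ 0.00035922, -0.00778436, -0.00721587]), 'opening': 1.0047765331489502} 0.166
side {'intrinsics': array([[359.45832718,   0.        , 255.16702296],
       [  0.        , 359.45832718, 189.0462238 ],
       [  0.        ,   0.        ,   1.        ]]), 'rvec': array([ 2.06502784, -0.69399289,  0.35635491]), 'tvec': array([-0.49883693,  0.21378837,  0.57547896])}
top {'intrinsics': array([[368.9434049 ,   0.        , 258.50592892],
       [  0.        , 368.9434049 , 191.99961702],
       [  0.        ,   0.        ,   1.        ]]), 'rvec': array([ 2.19126944, -2.16511142,  0.0440938 ]), 'tvec': array([-0.08703871,  0.55192431,  1.01918556])}
wrist {'intrinsics': array([[331.59051395,   0.        , 256.937098  ],
       [  0.        , 331.59051395, 188.06358973],
       [  0.        ,   0.        ,   1.        ]]), 'T_tool_cam': array([[-3.36365572e-04, -3.12157677e-01,  9.50030248e-01,
         2.03667152e-02],
       [ 9.99999899e-01,  1.79138931e-04,  4.12918569e-04,
         7.15838319e-04],
       [-2.99083105e-04,  9.50030290e-01,  3.12157585e-01,
        -8.07426582e-02],
       [ 0.00000000e+00,  0.00000000e+00,  0.00000000e+00,
         1.00000000e+00]])}
```

View pics/side0.png

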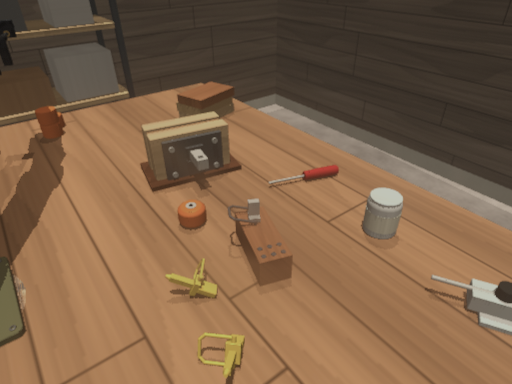

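View pics/top0.png

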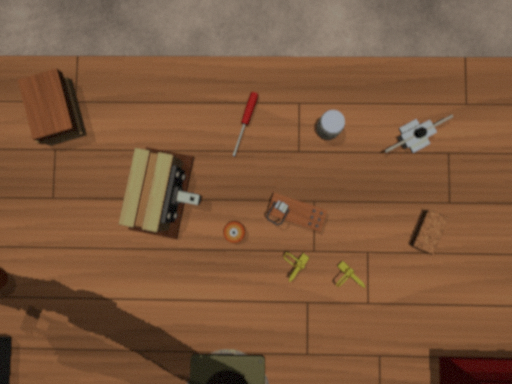

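View pics/wrist0.png

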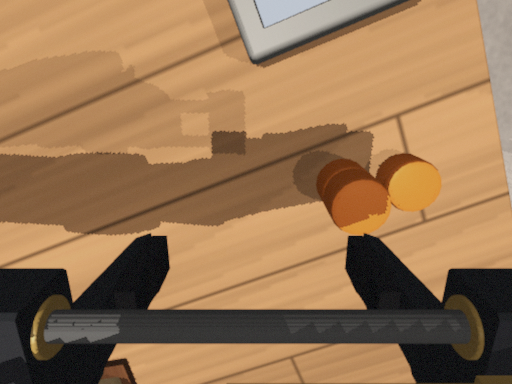

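Side view: the press is at (190,150) with its drawbar end at (200,160). The steel pin stands in the wooden block at (254,210), with the ring to its left. Yellow look-alikes are at (200,283) and (225,352). 

Top view: pin (279,209), bar (188,198), wheel (234,232), tin (331,123), driver (245,120), look-alikes (296,264) and (348,273), grey clamp thing (418,133). I choose the grey pin in the block, and check it with a close crop.

```bash
cat > h.py <<'E'
import cv2,numpy as np
from scipy.spatial.transform import Rotation as R
from plant import r,eyes
def cam(n,st=None):
    p=eyes.camera_params(n);K=p['intrinsics']
    if n=='wrist':
        T=np.eye(4);T[:3,:3]=R.from_quat(st['eef_rot']).as_matrix();T[:3,3]=st['tool_pos']
        W=T@p['T_tool_cam']; return K,W[:3,:3],W[:3,3]
    Rm=cv2.Rodrigues(p['rvec'])[0]; return K,Rm.T,-Rm.T@p['tvec']
def ray(c,uv):
    K,Rw,o=c; d=Rw@np.linalg.inv(K)@np.array([uv[0],uv[1],1.]); return o,d
def onz(c,uv,z):
    o,d=ray(c,uv); return o+d*(z-o[2])/d[2]
def dep(c,uv,D):
    o,d=ray(c,uv); return o+d*D[int(round(uv[1])),int(round(uv[0]))]
def proj(c,P):
    K,Rw,o=c; q=K@(Rw.T@(np.asarray(P)-o)); return q[:2]/q[2]
def cloud(c,D):
    K,Rw,o=c; v,u=np.mgrid[:D.shape[0],:D.shape[1]]
    X=np.stack([(u-K[0,2])/K[0,0],(v-K[1,2])/K[1,1],np.ones_like(D)],-1)*D[...,None]
    return X@Rw.T+o
def crop(im,x0,y0,x1,y1,s,name):
    cv2.imwrite(name,cv2.resize(im[y0:y1,x0:x1],None,fx=s,fy=s,interpolation=cv2.INTER_CUBIC))
E
python3 - <<'E'
from h import *
t=cv2.imread('pics/top0.png');s=cv2.imread('pics/side0.png')
a=cv2.resize(t[180:245,255:335],None,fx=6,fy=6,interpolation=2);b=cv2.resize(s[190:285,215:295],None,fx=4,fy=4,interpolation=2)
c=cv2.resize(t[140:245,110:210],None,fx=5,fy=5,interpolation=2)
cv2.imwrite('pics/c1.png',a);cv2.imwrite('pics/c2.png',b);cv2.imwrite('pics/c3.png',c)
D=np.load('pics/top0.npy');ct=cam('top')
for n,uv in dict(pin=(281,209),blk=(310,213),bar=(188,198),wheel=(234,232),tin=(331,121),drv=(250,104),drt=(236,152),press=(150,190)).items(): print(n,dep(ct,uv,D).round(4))
E
```

```text
pin [ 0.5046 -0.1408  0.0968]
blk [ 0.4956 -0.2204  0.0539]
bar [0.5306 0.1029 0.0868]
wheel [ 0.4418 -0.0163  0.0495]
tin [ 0.7385 -0.271   0.0857]
drv [ 0.8019 -0.0533  0.0237]
drt [ 0.6684 -0.0139  0.0008]
press [0.548  0.1917 0.1249]
```

View pics/c1.png

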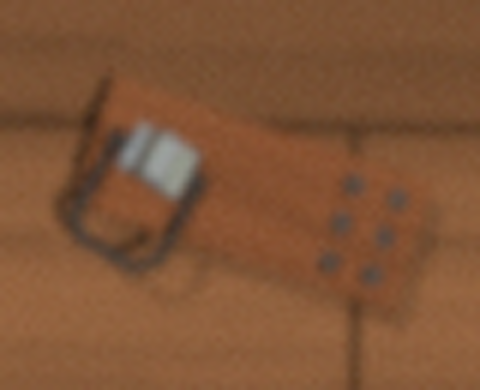

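View pics/c2.png

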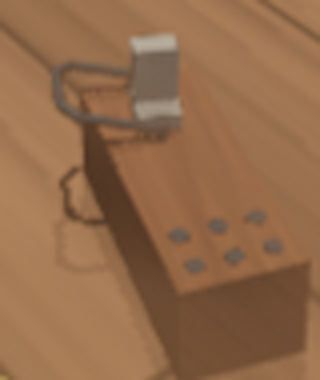

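View pics/c3.png

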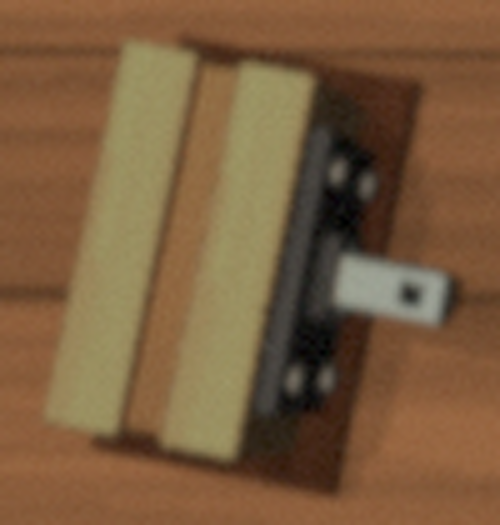

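```bash
python3 - <<'E'
from h import *
st=r.get_state();M=R.from_quat(st['eef_rot']).as_matrix();print(M.round(3))
ct=cam('top')
f=lambda x,y,o,s:(o[0]+(x+.5)/s-.5,o[1]+(y+.5)/s-.5)
o=(255,180)
hA=onz(ct,f(118,140,o,6),.062);hB=onz(ct,f(200,182,o,6),.062);tab=onz(ct,f(175,163,o,6),.098)
re=onz(ct,f(103,240,o,6),.07)
print('hinge',hA,hB,'tab',tab,'ringend',re)
o=(110,140)
hole=onz(ct,f(411,293,o,5),.085);b=[onz(ct,f(x,y,o,5),.085) for x,y in((343,253),(450,270),(444,325),(333,305))]
print('hole',hole,'bar',np.round(b,4))
v=(b[1]-b[0]+b[2]-b[3]);print(np.degrees(np.arctan2(v[1],v[0])),[np.linalg.norm(b[i]-b[(i+1)%4]) for i in range(4)])
# block edges
ob=(255,180)
q=[onz(ct,f(x,y,ob,6),.056) for x,y in((112,75),(432,190),(395,318),(80,210))];print(np.round(q,4))
D=np.load('pics/top0.npy');P=cloud(ct,D)
m=(P[...,2]>.08)&(P[...,2]<.11);m[:, :262]=0;m[:,300:]=0;m[:195]=0;m[230:]=0
print(m.sum(),P[m].mean(0))
E
```

```text
[[-0.     0.368  0.93 ]
 [-0.001  0.93  -0.368]
 [-1.    -0.001  0.   ]]
hinge [ 0.52126095 -0.12397083  0.062     ] [ 0.50300104 -0.16062882  0.062     ] tab [ 0.51045503 -0.14780174  0.098     ] ringend [ 0.4767852  -0.11764096  0.07      ]
hole [0.53028843 0.09320543 0.085     ] bar [[0.551  0.1297 0.085 ]
 [0.5426 0.0729 0.085 ]
 [0.5137 0.0754 0.085 ]
 [0.5235 0.1343 0.085 ]]
-98.91214040623775 [np.float64(0.05741092500175143), np.float64(0.029064021222999524), np.float64(0.05967430443523343), np.float64(0.027848457589683337)]
[[ 0.5507 -0.1211  0.056 ]
 [ 0.5008 -0.2645  0.056 ]
 [ 0.4437 -0.2481  0.056 ]
 [ 0.4899 -0.1074  0.056 ]]
46 [ 0.51124801 -0.13988278  0.09579217]
```

Call:
carry_out(targets="1 0 -15 14 0;1 0 -28 26 0;1 0 -28.5 26.4 0;1 0 -28.5 26.4 0;1 0 -28.5 26.4 0;1 0 -28.5 26.4 0;1 0 -28.5 26.4 0;1 0 -28.5 26.4 0;1 0 -28.5 26.4 0;1 0 -28.5 26.4 0;1 0 -28.5 26.4 0;1 0 -28.5 26.4 0;1 0 -28.5 26.4 0;1 0 -28.5 26.4 0;1 0 -28.5 26.4 0;1 0 -28.5 26.4 0;1 0 -28.5 26.4 0;1 0 -28.5 26.4 0;1 0 -28 26 0;1 0 -15 14 0")

```text
clock: 1.82
tool_pos: [0.4984, -0.1127, 0.4045]
eef_rot: [0.134, 0.694, -0.135, 0.695]
contact_force: [-0.2, -0.4, 0.1]
opening: 1.003
```

```bash
python3 - <<'E'
from h import *
st=r.get_state();print(st['q'].round(3),R.from_quat(st['eef_rot']).as_matrix().round(3),st['tool_pos'])
E
```

```text
[ 0.312  0.549 -0.282  1.903  0.226  0.72   1.086] [[ 0.001  0.373  0.928]
 [-0.002  0.928 -0.373]
 [-1.    -0.002  0.001]] [ 0.49840046 -0.11271254  0.404484  ]
```

Call:
carry_out(targets="1 0 0 0 0.06;1 0 0 0 0.12;1 0 0 0 0.12;1 0 0 0 0.12;1 0 0 0 0.12;1 0 0 0 0.12;1 0 0 0 0.12;1 0 0 0 0.12;1 0 0 0 0.12;1 0 0 0 0.12;1 0 0 0 0.12;1 0 0 0 0.12;1 0 0 0 0.12;1 0 0 0 0.12;1 0 0 0 0.12;1 0 0 0 0.12;1 0 0 0 0.12;1 0 0 0 0.12;1 0 0 0 0.12;1 0 0 0 0.12")

```text
clock: 3.48
tool_pos: [0.4976, -0.1075, 0.4045]
eef_rot: [-0.692, -0.147, 0.692, -0.147]
contact_force: [0.5, 0.4, -1.0]
opening: 0.998
```

Call:
carry_out(targets="1 0 0 0 0.12;1 0 0 0 0.12;1 0 0 0 0.12;1 0 0 0 0.12;1 0 0 0 0.12;1 0 0 0 0.12;1 0 0 0 0.08;1 0 0 0 0;1 0 0 0 0;1 0 0 0 0")

```text
clock: 4.32
tool_pos: [0.4977, -0.1075, 0.4046]
eef_rot: [-0.695, 0.131, 0.695, 0.131]
contact_force: [-0.4, -0.5, -0.1]
opening: 0.999
```

```bash
python3 - <<'E'
from h import *
st=r.get_state();print(st['q'].round(3),R.from_quat(st['eef_rot']).as_matrix().round(3),st['tool_pos'])
im,D=eyes.snapshot('wrist');cv2.imwrite('pics/w1.png',im);np.save('pics/w1.npy',D);np.save('pics/w1s.npy',np.r_[st['tool_pos'],st['eef_rot']])
E
```

```text
[-0.278  0.628  0.67   1.936 -0.553  0.768 -1.234] [[-0.    -0.364 -0.931]
 [ 0.    -0.931  0.364]
 [-1.    -0.     0.   ]] [ 0.4976841  -0.10751721  0.40459807]
```

View pics/w1.png

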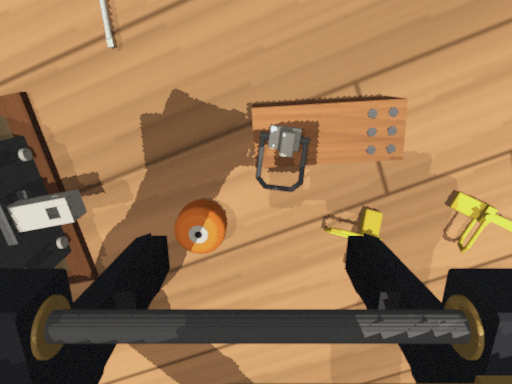

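```bash
python3 - <<'E'
from h import *
im=cv2.imread('pics/w1.png')
crop(im,235,85,325,200,5,'pics/w1a.png');crop(im,0,170,100,270,5,'pics/w1b.png')
E
```

```text
(no output)
```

View pics/w1a.png

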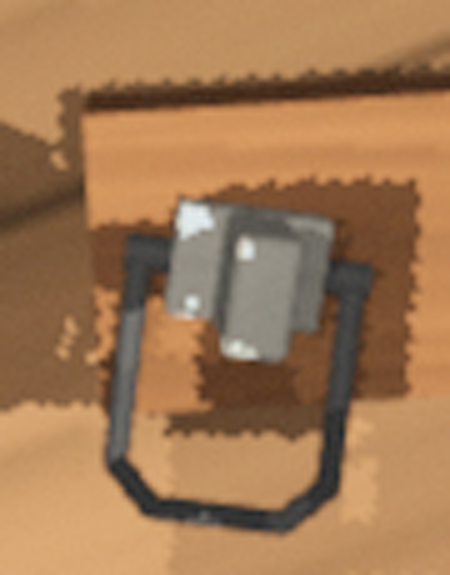

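View pics/w1b.png

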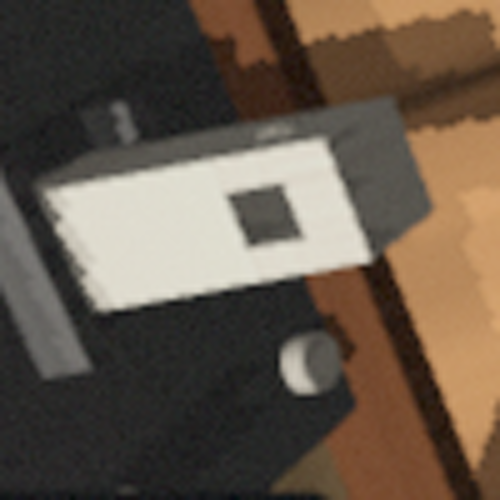

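```bash
python3 - <<'E'
from h import *
s=np.load('pics/w1s.npy');st=dict(tool_pos=s[:3],eef_rot=s[3:]);c=cam('wrist',st);D=np.load('pics/w1.npy')
f=lambda p,o,k=5:(o[0]+(p[0]+.5)/k-.5,o[1]+(p[1]+.5)/k-.5)
o=(235,85)
ang=lambda v:np.degrees(np.arctan2(v[1],v[0]))
def g(ps,z,o): return np.array([onz(c,f(p,o),z) for p in ps])
t=g([(232,232),(300,235),(290,360),(220,355)],.098,o);sh=g([(178,200),(335,218),(320,330),(170,318)],.066,o);h=g([(140,250),(360,280)],.062,o);re=g([(205,517)],.07,o)
print('tab',t.mean(0),'sh',sh.mean(0),'h',h.mean(0),np.linalg.norm(h[0]-h[1]),'angle',ang(h[1]-h[0]),ang(sh[1]-sh[0]+sh[2]-sh[3]),ang(t[2]-t[1]+t[3]-t[0]),[np.linalg.norm(sh[i]-sh[i-1]).round(4) for i in range(4)],[np.linalg.norm(t[i]-t[i-1]).round(4) for i in range(4)])
o=(0,170)
b=g([(45,187),(325,140),(372,263),(100,312)],.085,o);hl=g([(230,197),(287,186),(300,238),(247,246)],.085,o)
print('bar',ang(b[1]-b[0]),ang(b[2]-b[3]),ang(b[1]-b[2])-90,'hole',hl.mean(0),'end',b[1:3].mean(0),[np.linalg.norm(b[i]-b[i-1]).round(4) for i in range(4)])
# depth cross-check
for uv,n in [((285,144),'tab'),((22,217),'bar')]: print(n,dep(c,uv,D))
# re heights
o_,d=ray(c,f((205,517),(235,85)));
u=onz(c,f((205,517),(235,85)),.062);print('ringend@62',u, D[int(85+517/5),int(235+205/5)], dep(c,(276,188),D))
E
```

```text
tab [ 0.51474195 -0.14108261  0.098     ] sh [ 0.51406626 -0.14174338  0.066     ] h [ 0.51372756 -0.14185701  0.062     ] 0.04341906572401793 angle -119.09728335501579 -116.90045073600591 155.23838732011222 [np.float64(0.0228), np.float64(0.0302), np.float64(0.0218), np.float64(0.0293)] [np.float64(0.0216), np.float64(0.0117), np.float64(0.022), np.float64(0.0124)]
bar -101.52815216123118 -100.57815135590607 -101.27972937045189 hole [0.53097551 0.09404663 0.085     ] end [0.52776219 0.07738308 0.085     ] [np.float64(0.0271), np.float64(0.0569), np.float64(0.0261), np.float64(0.0569)]
tab [ 0.51523927 -0.13966257  0.09842821]
bar [0.53826505 0.12460224 0.08483478]
ringend@62 [ 0.46844818 -0.115665    0.062     ] 0.32185057 [ 0.47375824 -0.11711172  0.07857414]
```

Call:
carry_out(targets="1 0 6 -8 0.03;1 0 8 -11 0.06;1 0 9 -11 0;1 20 0 0 0;1 30 0 0 0;1 30 0 0 0;1 20 0 0 0;1 0 0 0 0;1 0 0 0 0")

```text
clock: 5.12
tool_pos: [0.5157, -0.1416, 0.3044]
eef_rot: [-0.688, 0.163, 0.688, 0.163]
contact_force: [0.6, 0.3, 1.2]
opening: 1.002
```

```bash
python3 - <<'E'
from h import *
st=r.get_state();print(st['q'].round(3),R.from_quat(st['eef_rot']).as_matrix().round(3),st['tool_pos'])
im,D=eyes.snapshot('wrist');cv2.imwrite('pics/w2.png',im);np.save('pics/w2.npy',D);np.save('pics/w2s.npy',np.r_[st['tool_pos'],st['eef_rot']])
E
```

```text
[-0.128  0.797  0.538  1.951 -0.714  0.593 -1.146] [[-0.001 -0.45  -0.893]
 [ 0.    -0.893  0.45 ]
 [-1.     0.     0.001]] [ 0.51574829 -0.14157192  0.30435097]
```

View pics/w2.png

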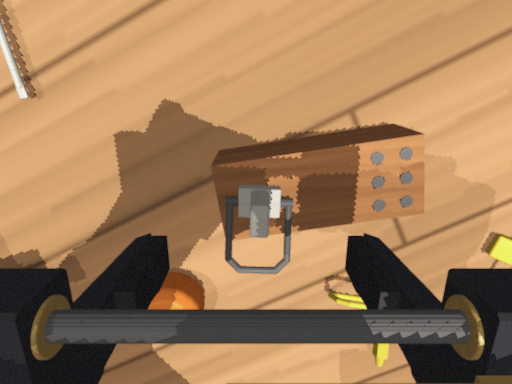

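```bash
python3 - <<'E'
from h import *
im=cv2.imread('pics/w2.png')
crop(im,215,170,305,280,5,'pics/w2a.png')
E
```

```text
(no output)
```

View pics/w2a.png

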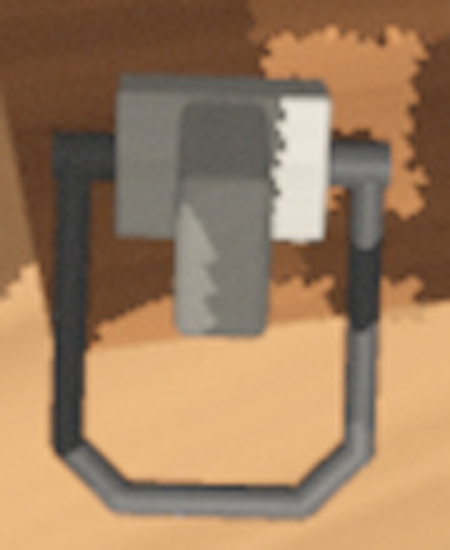

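```bash
python3 - <<'E'
from h import *
s=np.load('pics/w2s.npy');st=dict(tool_pos=s[:3],eef_rot=s[3:]);c=cam('wrist',st)
M=R.from_quat(st['eef_rot']).as_matrix()
o=(215,170);f=lambda p,k=5:(o[0]+(p[0]+.5)/k-.5,o[1]+(p[1]+.5)/k-.5)
t=np.array([onz(c,f(p),.098) for p in((176,180),(270,180),(266,335),(176,335))]);sh=np.array([onz(c,f(p),.066) for p in((118,95),(330,97),(326,240),(116,237))])
for a in(t,sh): print(a.mean(0),[np.linalg.norm(a[i]-a[i-1]).round(4) for i in range(4)],'tool delta mm',1e3*(M.T@(a.mean(0)-st['tool_pos'])))
E
```

```text
[ 0.51461501 -0.14159919  0.098     ] [np.float64(0.0206), np.float64(0.0113), np.float64(0.0206), np.float64(0.0112)] tool delta mm [206.35222033   0.45731829   0.74963812]
[ 0.51410669 -0.14164119  0.066     ] [np.float64(0.0213), np.float64(0.0294), np.float64(0.0215), np.float64(0.03)] tool delta mm [238.35282129   0.7115103    1.14597219]
```

Call:
carry_out(targets="0.7 10 0.6 1 0;0.65 20 0 0 0;0.65 20 0 0 0;0.65 10.4 0 0 0;0.65 6 0 0 0;0.65 0 0 0 0;0 0 0 0 0;0 0 0 0 0;0 0 0 0 0;0 0 0 0 0;0 0 0 0 0;0 0 0 0 0;0 0 0 0 0;0 0 0 0 0;0 0 0 0 0", force=30)

```text
clock: 6.42
tool_pos: [0.5146, -0.141, 0.2384]
eef_rot: [0.688, -0.163, -0.688, -0.163]
contact_force: [0.0, -0.1, 2.2]
opening: 0.131
```

Call:
carry_out(targets="0 -8 0 0 0;0 -15 0 0 0;0 -20 0 0 0;0 -20 0 0 0;0 -20 0 0 0;0 -10 0 0 -0.06;0 -8 0 0 -0.12;0 0 0 0 -0.12;0 0 0 0 -0.12;0 0 0 0 -0.12;0 0 0 0 -0.12;0 0 0 0 -0.12;0 0 0 0 -0.12;0 0 0 0 -0.12;0 0 0 0 -0.12;0 0 0 0 -0.12;0 0 0 0 -0.12;0 0 0 0 -0.12;0 0 0 0 -0.12;0 0 0 0 -0.12")

```text
clock: 8.08
tool_pos: [0.5142, -0.1411, 0.3396]
eef_rot: [-0.567, -0.422, 0.567, -0.422]
contact_force: [-0.5, 0.8, -0.6]
opening: 0.128
```

Call:
carry_out(targets="0 0 0 0 -0.1;0 0 0 0 -0.06;0 0 0 0 -0.06;0 0 0 0 0;0 0 0 0 0")

```text
clock: 8.5
tool_pos: [0.5143, -0.1411, 0.3395]
eef_rot: [-0.519, -0.48, 0.519, -0.48]
contact_force: [0.2, -0.5, -0.4]
opening: 0.136
```

```bash
python3 - <<'E'
from h import *
st=r.get_state();M=R.from_quat(st['eef_rot']).as_matrix();print(st['q'].round(3),M.round(3),st['tool_pos'],np.degrees(np.arctan2(M[1,2],M[0,2])))
print(M.T@(np.array([.531,.094,0])-st['tool_pos'])*1e3)
im,D=eyes.snapshot('wrist');cv2.imwrite('pics/w3.png',im)
im,D=eyes.snapshot('side');cv2.imwrite('pics/s3.png',im[100:250,150:350].repeat(3,0).repeat(3,1))
E
```

```text
[ 0.158  0.664  0.038  1.915 -0.043  0.563  0.146] [[-0.     0.997 -0.078]
 [-0.    -0.078 -0.997]
 [-1.    -0.     0.   ]] [ 0.51428123 -0.14113043  0.33950659] -94.47216756413621
[ 339.43689892   -1.56231333 -235.81923161]
```

View pics/w3.png

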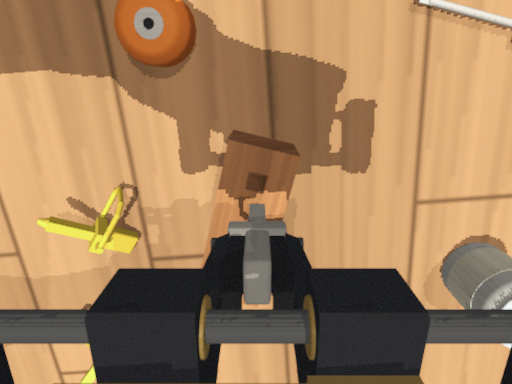

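View pics/s3.png

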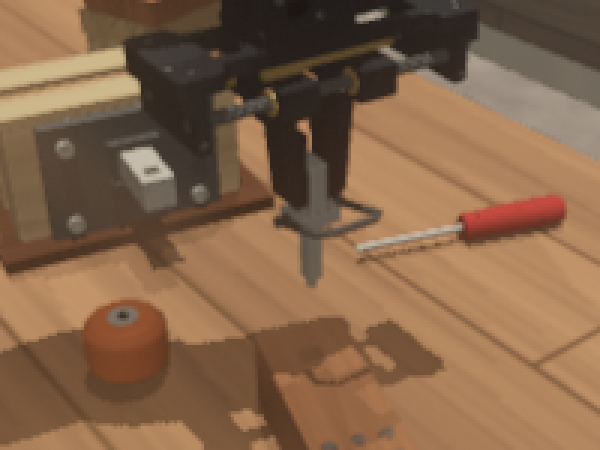

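Call:
carry_out(targets="0 0 0 0 0.06;0 0 0 0 0.057;0 0 -2 -14 0;0 0 -4 -30 0;0 0 -5 -39 0;0 0 -5 -39 0;0 0 -5 -39 0;0 0 -4 -33 0;0 0 -3 -25 0;0 0 -1 -15 0;0 0 0 0 0;0 0 0 0 0")

```text
clock: 9.6
tool_pos: [0.5308, 0.0948, 0.3392]
eef_rot: [-0.545, -0.45, 0.546, -0.45]
contact_force: [0.4, -0.3, -1.3]
opening: 0.135
```

```bash
python3 - <<'E'
from h import *
st=r.get_state();M=R.from_quat(st['eef_rot']).as_matrix();print(st['q'].round(3),st['tool_pos'],np.degrees(np.arctan2(M[1,2],M[0,2])))
im,D=eyes.snapshot('wrist');cv2.imwrite('pics/w4.png',im);np.save('pics/w4s.npy',np.r_[st['tool_pos'],st['eef_rot']]);np.save('pics/w4.npy',D)
im,D=eyes.snapshot('side');cv2.imwrite('pics/s4f.png',im);cv2.imwrite('pics/s4.png',cv2.resize(im[100:220,120:280],None,fx=4,fy=4,interpolation=2))
E
```

```text
[-0.343  0.676  0.134  1.901 -0.153  0.575 -0.301] [0.53078879 0.09478435 0.33924171] -100.98315273556538
```

View pics/w4.png

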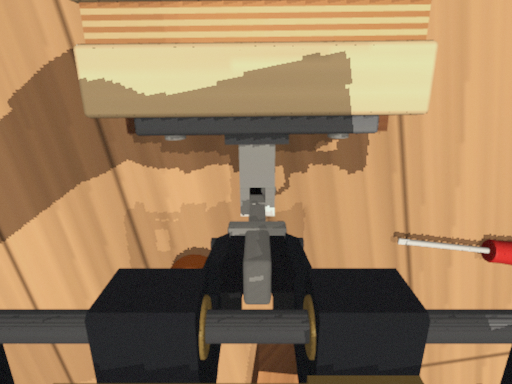

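View pics/s4.png

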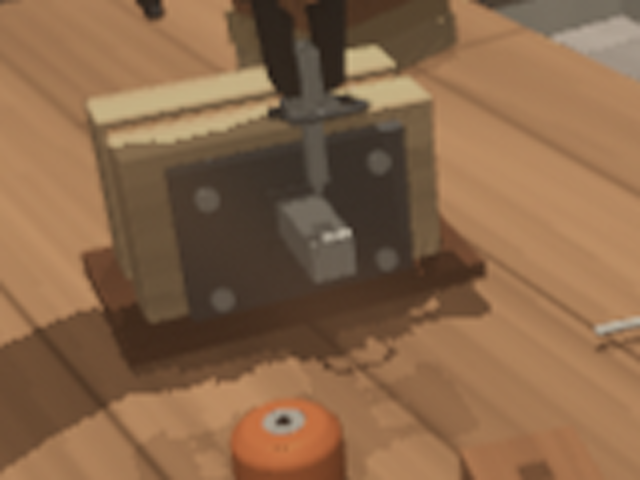

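```bash
python3 - <<'E'
from h import *
im=cv2.imread('pics/w4.png')
crop(im,222,135,292,245,7,'pics/w4a.png')
im=cv2.imread('pics/s4f.png');crop(im,180,110,220,180,9,'pics/s4a.png')
E
```

```text
(no output)
```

View pics/w4a.png

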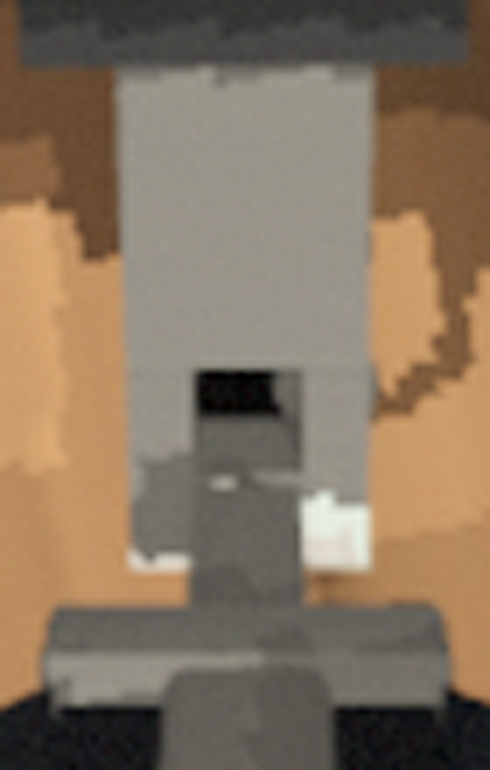

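View pics/s4a.png

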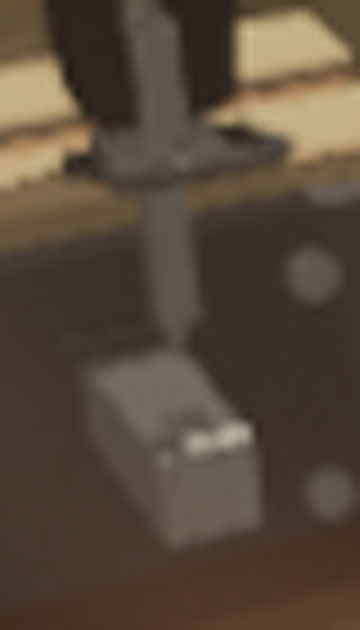

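```bash
python3 - <<'E'
from h import *
s=np.load('pics/w4s.npy');st=dict(tool_pos=s[:3],eef_rot=s[3:]);c=cam('wrist',st)
M=R.from_quat(st['eef_rot']).as_matrix()
f=lambda p,o,k:(o[0]+(p[0]+.5)/k-.5,o[1]+(p[1]+.5)/k-.5)
F=lambda p:f(p,(222,135),7)
for n,p in dict(holeback=(246.5,370),holeL=(193,372),holeR=(300,372),barend=(249,570),barL=(126,370),barR=(371,370)).items():
    print(n,(1e3*(M.T@(onz(c,F(p),.085)-st['tool_pos']))).round(2))
for n,p in dict(rearbot=(182,0,-11),reartop=(172,0,-11),tabtop=(140,0,-11),tip=(230,0,0),tipback=(230,0,-2.5),shL=(182,-15,-11),shR=(182,15,-11)).items():
    uv=proj(c,st['tool_pos']+M@np.array(p)/1e3); print(n,((uv-[222,135]+.5)*7-.5).round(0))
cs=cam('side')
for n,p in dict(tip=(230,0,0),orig=(182,0,0)).items():
    uv=proj(cs,st['tool_pos']+M@np.array(p)/1e3);print('side',n,((uv-[180,110]+.5)*9-.5).round(0))
P=.085
for p in [(187,418)]: 
    q=onz(cs,f(p,(180,110),9),.085);print('hole side',(1e3*(M.T@(q-st['tool_pos']))).round(2))
E
```

```text
holeback [254.24   0.58  -5.61]
holeL [254.24  -5.09  -5.38]
holeR [254.24   6.25  -5.39]
barend [254.25   0.85  17.35]
barL [254.24 -12.2   -5.6 ]
barR [254.24  13.77  -5.61]
rearbot [238. 599.]
reartop [237. 655.]
tabtop [235. 889.]
tip [240. 503.]
tipback [240. 479.]
shL [ 40. 598.]
shR [436. 599.]
side tip [173. 336.]
side orig [154. 165.]
hole side [254.24   1.17   0.3 ]
```

Call:
carry_out(targets="0 6 0 0 0;0 8 0 0 0;0 6 0 0 0;0 2 0 0 0;0 2 0 0 0;0 2 0 0 0;0 0 0 0 0")

```text
clock: 10.28
tool_pos: [0.5309, 0.0942, 0.3129]
eef_rot: [-0.546, -0.45, 0.546, -0.449]
contact_force: [0.2, -0.7, -1.1]
opening: 0.135
```

Call:
carry_out(targets="0 2 0 0 0;0 2 0 0 0;0 2 0 0 0;0 1.5 0 0 0;0 0 0 0 0")

```text
clock: 10.7
tool_pos: [0.5308, 0.0943, 0.3055]
eef_rot: [-0.546, -0.45, 0.546, -0.449]
contact_force: [-0.4, 0.7, -0.2]
opening: 0.136
```

Call:
carry_out(targets="0 2 0 0 0;0 2 0 0 0;0 2 0 0 0;0 1 0 0 0;0 0 0 0 0")

```text
clock: 11.12
tool_pos: [0.5305, 0.0944, 0.2984]
eef_rot: [-0.545, -0.45, 0.546, -0.449]
contact_force: [-1.2, -0.5, -0.7]
opening: 0.131
```

Call:
carry_out(targets="0 2 0 0 0;0 2 0 0 0;0 2 0 0 0;0 2 0 0 0;0 0 0 0 0")

```text
clock: 11.53
tool_pos: [0.5305, 0.0944, 0.2901]
eef_rot: [-0.545, -0.45, 0.546, -0.449]
contact_force: [-1.5, 0.2, -2.9]
opening: 0.136
```

Call:
carry_out(targets="0 2 0 0 0;0 2 0 0 0;0 2 0 0 0;0 2 0 0 0;0 0 0 0 0")

```text
clock: 11.95
tool_pos: [0.5305, 0.0943, 0.2822]
eef_rot: [-0.545, -0.45, 0.546, -0.449]
contact_force: [-2.9, 1.2, -2.5]
opening: 0.132
```

Call:
carry_out(targets="0 2 0 0 0;0 2 0 0 0;0 2 0 0 0;0 2 0 0 0;0 2 0 0 0;0 1.5 0 0 0;0 0 0 0 0")

```text
clock: 12.53
tool_pos: [0.5307, 0.0943, 0.2708]
eef_rot: [-0.546, -0.45, 0.546, -0.449]
contact_force: [-3.7, 0.8, -2.1]
opening: 0.135
```

```bash
python3 - <<'E'
from h import *
for i in range(3):
    st=r.get_state();print(st['contact_force'].round(2),st['tool_pos'])
    im,D=eyes.snapshot(['side','wrist','side'][i]);cv2.imwrite(f'pics/s5_{i}.png',cv2.resize(im[100:220,120:280],None,fx=4,fy=4,interpolation=2) if i!=1 else im)
E
```

```text
[-3.67  0.81 -2.13] [0.53071313 0.09434973 0.27076481]
[-3.17  1.2  -3.05] [0.5306988  0.09435543 0.27081284]
[-3.12  0.45 -2.45] [0.53072361 0.09435455 0.27088479]
```

View pics/s5_0.png

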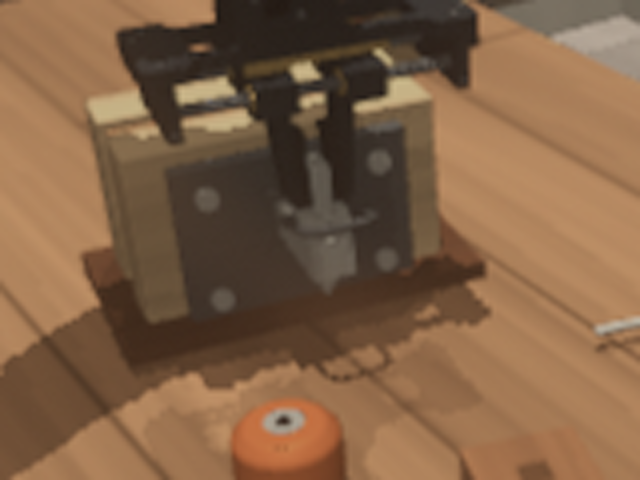

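View pics/s5_1.png

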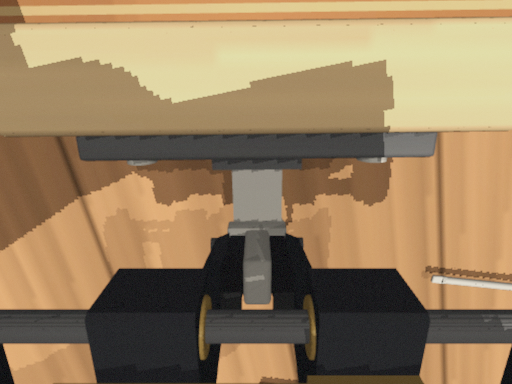

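Call:
carry_out(targets="0 1 0 0 0;0 1 0 0 0;0 1 0 0 0;0 0 0 0 0;0 0 0 0 0")

```text
clock: 13.1
tool_pos: [0.5308, 0.0943, 0.2681]
eef_rot: [-0.546, -0.45, 0.546, -0.449]
contact_force: [-4.2, 1.0, -0.8]
opening: 0.135
```

Call:
carry_out(targets="0 0.7 0 0 0;0 0.5 0 0 0;0 0 0 0 0;0 0 0 0 0")

```text
clock: 13.43
tool_pos: [0.531, 0.0943, 0.2674]
eef_rot: [0.546, 0.449, -0.546, 0.45]
contact_force: [-4.5, 0.8, 3.7]
opening: 0.134
```

Call:
carry_out(targets="0 0.6 0 0 0;0 0.4 0 0 0;0 0 0 0 0;0 0 0 0 0")

```text
clock: 13.77
tool_pos: [0.5309, 0.0943, 0.2674]
eef_rot: [0.546, 0.449, -0.546, 0.45]
contact_force: [-6.5, 1.0, 13.3]
opening: 0.132
```

Call:
carry_out(targets="0 0 0 0 0;0 0 0 0 0;0 -0.7 0 0 0;0.2 0 0 0 0;0.41 0 0 0 0;0.41 0 0 0 0;0.41 0 0 0 0;0.41 0 0 0 0;0.41 0 0 0 0")

```text
clock: 14.52
tool_pos: [0.5313, 0.0942, 0.2668]
eef_rot: [0.546, 0.449, -0.546, 0.45]
contact_force: [0.2, 0.3, -0.3]
opening: 0.411
```

```bash
python3 - <<'E'
from h import *
st=r.get_state();print(st['contact_force'].round(2),st['tool_pos'],st['q'].round(2));np.save('pics/w6s.npy',np.r_[st['tool_pos'],st['eef_rot']])
for n in('wrist','side'):
    im,D=eyes.snapshot(n);cv2.imwrite(f'pics/{n}6.png',im);np.save(f'pics/{n}6.npy',D)
crop(im,160,120,240,190,8,'pics/side6a.png')
E
```

```text
[ 0.16  0.28 -0.28] [0.53134578 0.09421591 0.26678579] [-0.32  0.8   0.1   1.95 -0.17  0.41 -0.29]
```

View pics/side6a.png

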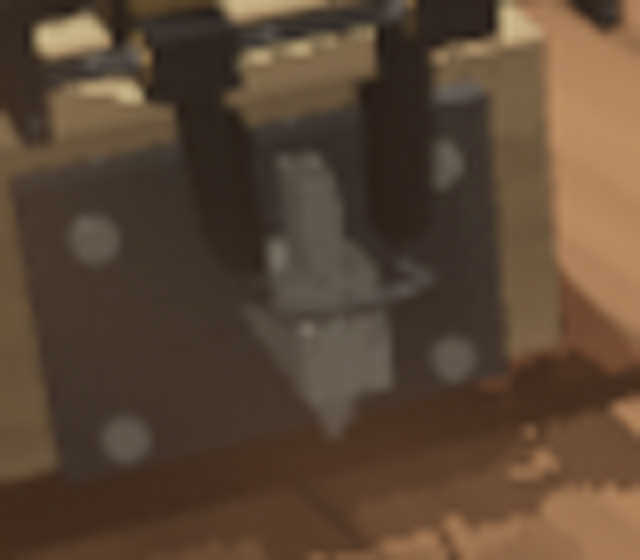

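View pics/wrist6.png

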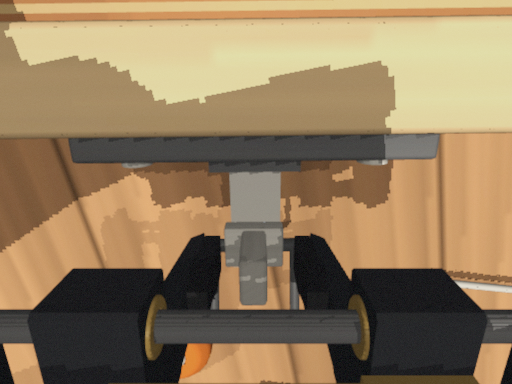

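Call:
carry_out(targets="0.42 -4 -0.8 0 0;0.42 -8 0 0 0;0.42 -12 0 0 0;0.42 -10 0 0 0;0.42 -4 0 0 0;0.42 0 0 6 0;0.42 0 0 12 0;0.42 0 0 12 0;0.42 0 0 7 0;0.42 0 0 0 0;0.42 0 0 0 0")

```text
clock: 15.53
tool_pos: [0.5229, 0.0571, 0.3045]
eef_rot: [-0.546, -0.449, 0.547, -0.449]
contact_force: [-0.5, 0.4, 0.1]
opening: 0.416
```

```bash
python3 - <<'E'
from h import *
st=r.get_state();print(st['contact_force'].round(2),st['tool_pos'],st['opening'])
for n in('wrist','side'):
    im,D=eyes.snapshot(n);cv2.imwrite(f'pics/{n}7.png',im)
crop(im,160,110,240,190,7,'pics/side7a.png')
E
```

```text
[-0.47  0.37  0.07] [0.52288648 0.05712059 0.30453463] 0.41568509599202347
```

View pics/side7a.png

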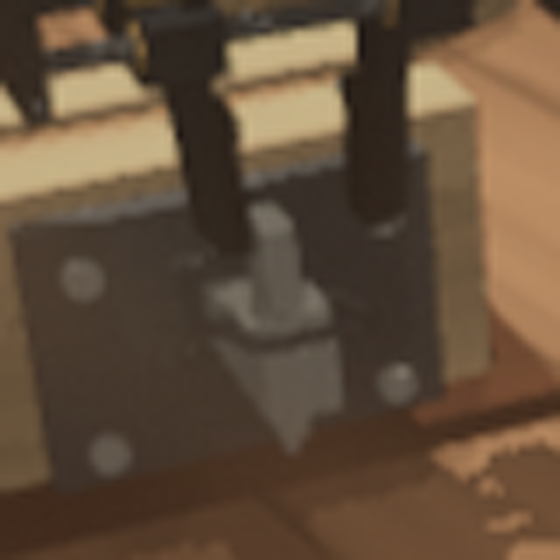

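View pics/wrist7.png

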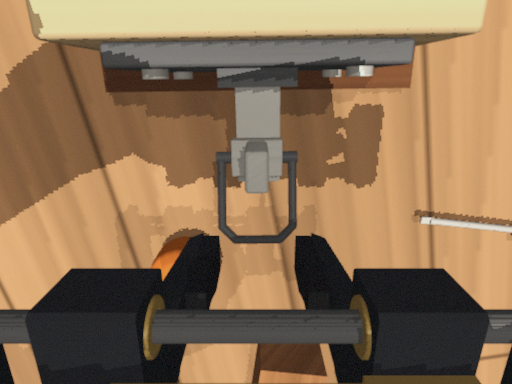

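Call:
carry_out(targets="0.42 8 0 0 0;0.42 12 0 0 0;0.42 10 0 0 0;0.42 4 0 0 0;0.42 4 0 0 0;0.42 4 0 0 0;0.42 4 0 0 0;0.42 4 0 0 0;0.42 4 0 0 0;0.42 0 0 0 0")

```text
clock: 16.47
tool_pos: [0.523, 0.0584, 0.2503]
eef_rot: [0.546, 0.45, -0.546, 0.449]
contact_force: [-0.3, -0.1, 0.6]
opening: 0.419
```

Call:
carry_out(targets="0.42 4 0 0 0;0.42 4 0 0 0;0.42 3 0 0 0;0.42 1 0 0 0;0.42 0 0 0 0")

```text
clock: 16.88
tool_pos: [0.5231, 0.0581, 0.2385]
eef_rot: [-0.546, -0.45, 0.546, -0.449]
contact_force: [-0.0, -0.4, 1.1]
opening: 0.417
```

```bash
python3 - <<'E'
from h import *
st=r.get_state();print(st['contact_force'].round(2),st['tool_pos'],st['opening'])
for n in('wrist','side'):
    im,D=eyes.snapshot(n);cv2.imwrite(f'pics/{n}8.png',im)
crop(im,160,110,240,190,7,'pics/side8a.png')
E
```

```text
[-0.05 -0.45  1.12] [0.52310072 0.05810492 0.23850117] 0.41686425865665544
```

View pics/side8a.png

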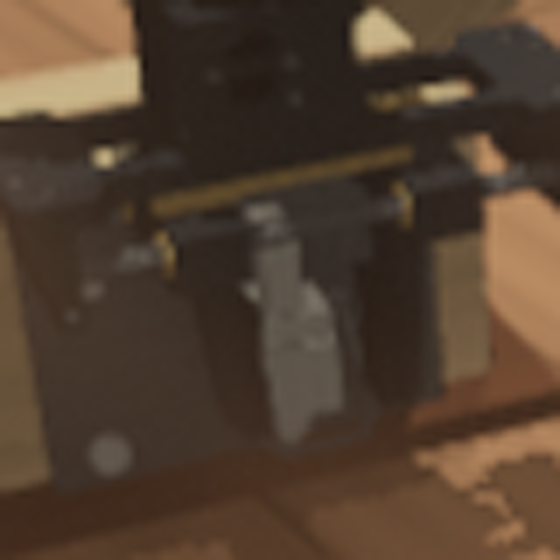

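View pics/wrist8.png

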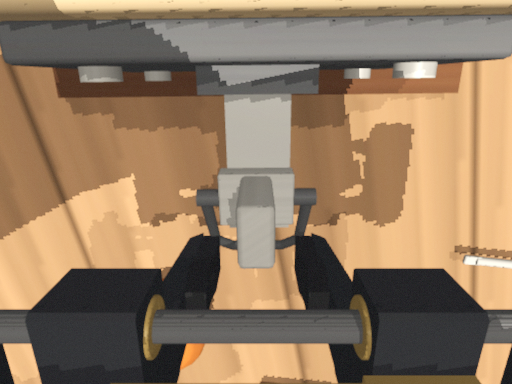

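```bash
python3 - <<'E'
from h import *
st=r.get_state();M=R.from_quat(st['eef_rot']).as_matrix()
im,D=eyes.snapshot('side');c=cam('side');P=cloud(c,D)
T=(P-st['tool_pos'])@M*1e3
np.set_printoptions(suppress=True)
# gripper points: |y|<15 region by tool x
for y0,y1 in((-8,8),(8,20),(-20,-8)):
  m=(T[...,1]>y0)&(T[...,1]<y1)&(T[...,2]>-30)&(T[...,2]<60)&(T[...,0]>40)&(T[...,0]<150)
  t=T[m]; t=t[np.argsort(-t[:,0])]; print(len(t));print(t[::4][:25].round(0).tolist())
E
```

```text
219
[[150.0, 4.0, -22.0], [147.0, -8.0, -23.0], [147.0, -3.0, -24.0], [145.0, -7.0, -24.0], [145.0, 0.0, -25.0], [143.0, -5.0, -23.0], [141.0, -2.0, -23.0], [139.0, -6.0, -27.0], [137.0, -3.0, -22.0], [136.0, -2.0, -24.0], [133.0, 1.0, -23.0], [131.0, 1.0, -23.0], [129.0, 3.0, -23.0], [127.0, 0.0, -21.0], [127.0, 2.0, -24.0], [123.0, -6.0, -21.0], [122.0, -1.0, -22.0], [120.0, 4.0, -21.0], [118.0, 4.0, -22.0], [92.0, 4.0, 26.0], [90.0, -5.0, 27.0], [88.0, 5.0, 31.0], [87.0, 4.0, 27.0], [87.0, 2.0, 27.0], [86.0, 1.0, 24.0]]
129
[[150.0, 14.0, -23.0], [149.0, 19.0, 4.0], [146.0, 9.0, -23.0], [145.0, 12.0, -25.0], [144.0, 13.0, -27.0], [138.0, 20.0, 4.0], [127.0, 19.0, -5.0], [123.0, 19.0, 4.0], [91.0, 11.0, 27.0], [89.0, 11.0, 27.0], [87.0, 15.0, 28.0], [86.0, 20.0, 22.0], [85.0, 10.0, 25.0], [75.0, 16.0, 22.0], [74.0, 17.0, 20.0], [72.0, 19.0, 21.0], [68.0, 9.0, 25.0], [67.0, 15.0, 26.0], [65.0, 16.0, 24.0], [63.0, 17.0, 24.0], [61.0, 17.0, 23.0], [61.0, 15.0, 24.0], [59.0, 10.0, 24.0], [57.0, 8.0, 23.0], [56.0, 13.0, 22.0]]
124
[[150.0, -8.0, -23.0], [135.0, -19.0, 8.0], [124.0, -19.0, 10.0], [91.0, -19.0, 28.0], [89.0, -16.0, 28.0], [88.0, -12.0, 27.0], [87.0, -11.0, 25.0], [86.0, -17.0, 25.0], [84.0, -9.0, 27.0], [75.0, -14.0, 18.0], [73.0, -12.0, 19.0], [70.0, -18.0, 24.0], [67.0, -18.0, 25.0], [66.0, -9.0, 26.0], [65.0, -19.0, 23.0], [63.0, -15.0, 25.0], [62.0, -10.0, 25.0], [61.0, -9.0, 22.0], [59.0, -16.0, 24.0], [57.0, -14.0, 24.0], [55.0, -12.0, 24.0], [53.0, -13.0, 23.0], [51.0, -18.0, 24.0], [51.0, -17.0, 21.0], [49.0, -16.0, 19.0]]
```

Call:
carry_out(targets="0.42 2 0 0 0;0.42 0 0 -4 0;0.42 0 0 -4 0;0.42 0 0 -4 0;0.42 0 0 -3 0;0.42 0 0 -2 0;0.42 0 0 0 0")

```text
clock: 17.62
tool_pos: [0.5262, 0.0753, 0.2367]
eef_rot: [-0.546, -0.45, 0.546, -0.45]
contact_force: [-1.3, -3.2, -1.0]
opening: 0.416
```

Call:
carry_out(targets="0.42 0 0 -2 0;0.42 0 0 -2 0;0.42 0 0 -1 0;0.42 0 0 0 0;0.42 0 0 0 0")

```text
clock: 18.03
tool_pos: [0.5272, 0.0799, 0.2367]
eef_rot: [0.546, 0.45, -0.546, 0.449]
contact_force: [-1.0, -2.6, -0.9]
opening: 0.417
```

```bash
python3 - <<'E'
from h import *
st=r.get_state();print(st['contact_force'].round(2),st['tool_pos'],st['opening'])
for n in('wrist','side'):
    im,D=eyes.snapshot(n);cv2.imwrite(f'pics/{n}9.png',im)
crop(im,160,110,240,190,7,'pics/side9a.png')
E
```

```text
[-1.03 -2.64 -0.88] [0.52722182 0.07993846 0.23674894] 0.41727154886952345
```

View pics/side9a.png

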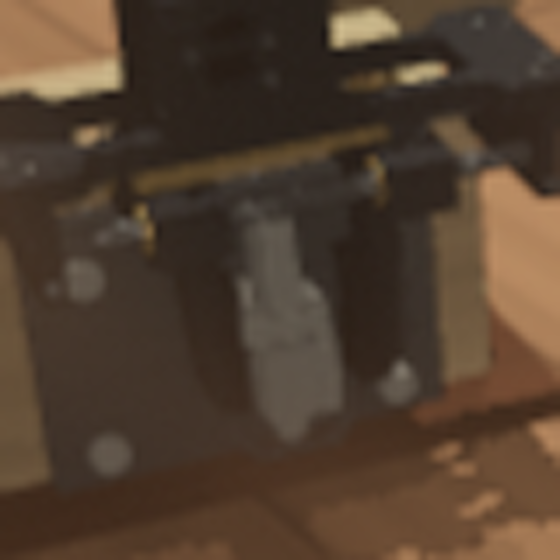

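View pics/wrist9.png

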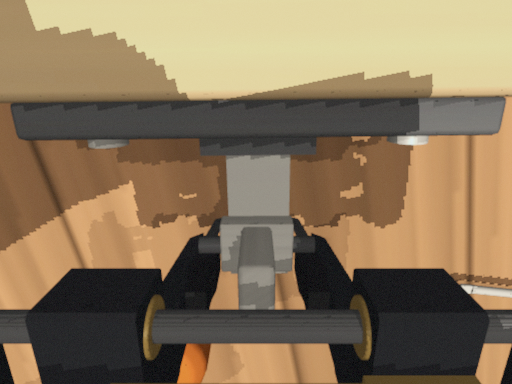

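Call:
carry_out(targets="0.42 0 0 -1 0;0.42 0 0 -1 0;0.42 0 0 -0.6 0;0.42 0 0 0 0;0.42 0 0 0 0")

```text
clock: 18.55
tool_pos: [0.5277, 0.0823, 0.2368]
eef_rot: [-0.546, -0.45, 0.546, -0.449]
contact_force: [-0.5, -3.1, -2.5]
opening: 0.417
```

Call:
carry_out(targets="0.42 0 0 -0.8 0;0.42 0 0 -0.5 0;0.42 0 0 0 0;0.42 0 0 0 0")

```text
clock: 18.88
tool_pos: [0.528, 0.0835, 0.2368]
eef_rot: [-0.546, -0.45, 0.546, -0.449]
contact_force: [-0.1, -3.4, -2.6]
opening: 0.42
```

Call:
carry_out(targets="0.42 0 0 -0.6 0;0.42 0 0 0 0;0.42 0 0 0 0")

```text
clock: 19.13
tool_pos: [0.5281, 0.0838, 0.2367]
eef_rot: [-0.546, -0.449, 0.546, -0.449]
contact_force: [-0.6, -5.3, -4.4]
opening: 0.418
```

Call:
carry_out(targets="0.42 0 0 3 0;0.42 0 0 10 0;0.42 0 0 20 0;0.42 0 0 20 0;0.42 -10 0 10 0;0.42 -30 0 0 0;0.42 -30 0 0 0;0.42 -20 0 10 0;0.42 0 0 30 0;0.42 0 0 30 0;0.42 0 0 20 0;0.42 0 0 0 0")

```text
clock: 20.13
tool_pos: [0.498, -0.0706, 0.3283]
eef_rot: [-0.547, -0.446, 0.547, -0.449]
contact_force: [-0.0, -0.2, 0.6]
opening: 0.419
```

```bash
python3 - <<'E'
from h import *
st=r.get_state();print(st['contact_force'].round(2),st['tool_pos'],st['opening'])
for n in('wrist','top','side'):
    im,D=eyes.snapshot(n);cv2.imwrite(f'pics/{n}10.png',im)
crop(im,160,110,240,190,7,'pics/side10a.png')
E
```

```text
[-0.   -0.23  0.58] [ 0.49800646 -0.07063044  0.3282709 ] 0.41948522528957205
```

View pics/side10a.png

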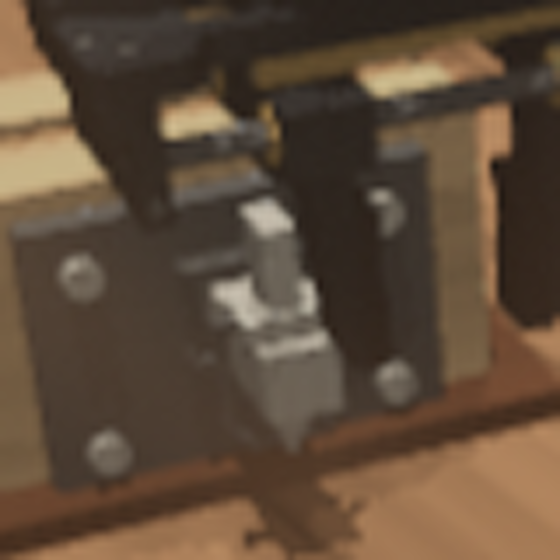

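View pics/wrist10.png

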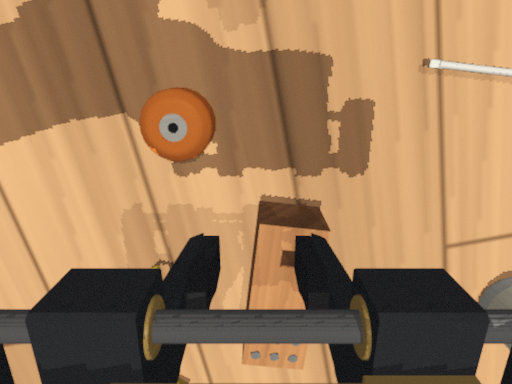

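View pics/side10.png

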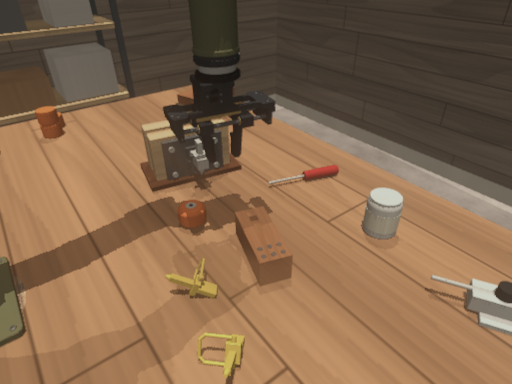

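Call:
carry_out(targets="0.42 -30 0 20 0;0.42 -30 0 20 0;0.42 -30 0 20 0;0.42 -30 0 20 0;0.42 -20 0 20 0;0.42 0 0 0 0;0.42 0 0 0 0")

```text
clock: 20.87
tool_pos: [0.4801, -0.1635, 0.4678]
eef_rot: [0.547, 0.449, -0.545, 0.45]
contact_force: [0.4, 1.0, -0.6]
opening: 0.42
```

```bash
python3 - <<'E'
from h import *
st=r.get_state();print(st['contact_force'].round(2),st['tool_pos'],st['opening'])
im,D=eyes.snapshot('top');cv2.imwrite('pics/top11.png',im);a=cv2.resize(im[160:230,150:230],None,fx=5,fy=5,interpolation=2)
im,D=eyes.snapshot('side');cv2.imwrite('pics/side11.png',im);b=cv2.resize(im[120:190,160:240],None,fx=9,fy=9,interpolation=2);b=cv2.convertScaleAbs(b,alpha=1.8)
cv2.imwrite('pics/t11a.png',a);cv2.imwrite('pics/s11a.png',b)
c=cam('side');M=R.from_quat(st['eef_rot']).as_matrix()
pz=np.array([-.194,-.981,0]);py=np.array([.981,-.194,0]);o=np.array([.5309,.0943,.085])
for th in(0.8,1.35,1.57):
  print(th,[(((proj(c,o+py*y+pz*.049*np.cos(th)+np.array([0,0,.006-.049*np.sin(th)]))-[160,120]+.5)*9-.5).round(0)) for y in(-.013,0,.013)])
E
```

```text
[ 0.41  1.02 -0.61] [ 0.48005595 -0.163478    0.46780744] 0.41975785437828655
0.8 [array([368., 495.]), array([416., 483.]), array([463., 472.])]
1.35 [array([345., 495.]), array([391., 483.]), array([437., 472.])]
1.57 [array([333., 480.]), array([379., 469.]), array([424., 458.])]
```

View pics/s11a.png

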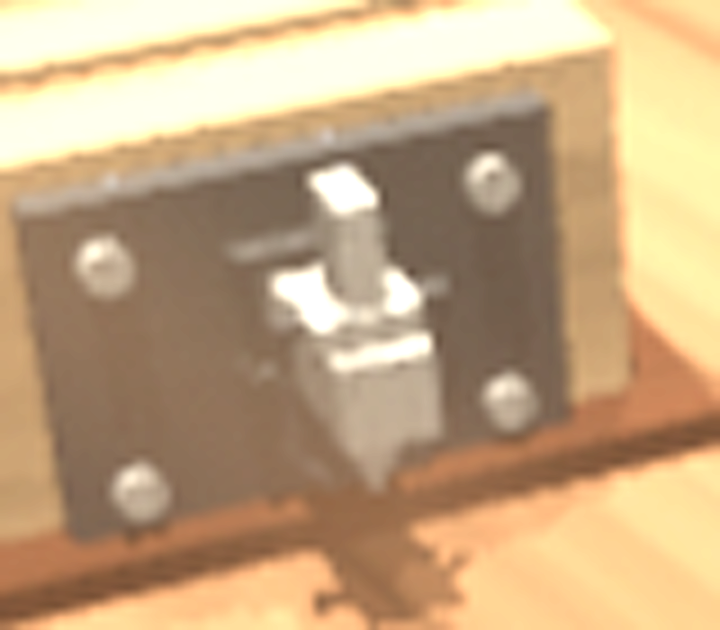

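View pics/t11a.png

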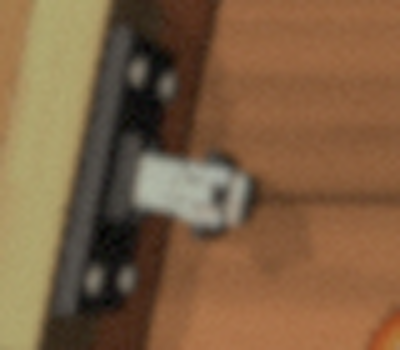

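Call:
carry_out(targets="0.42 0 -10 -20 0;0.42 0 -16 -34 0;0.42 0 -16 -34 0;0.42 0 -16 -34 0;0.42 0 -16 -34 0;0.42 0 -16 -34 0;0.42 0 -16 -34 0;0.42 0 -14 -24 0;0.42 20 0 0 0;0.42 30 0 0 0;0.42 30 0 0 0;0.42 25 0 0 0;0.42 20 0 0 0;0.42 0 0 0 0;0.42 0 0 0 0")

```text
clock: 22.22
tool_pos: [0.4084, 0.1033, 0.3406]
eef_rot: [-0.544, -0.451, 0.547, -0.449]
contact_force: [0.5, -0.5, 1.3]
opening: 0.424
```

```bash
python3 - <<'E'
from h import *
st=r.get_state();print(st['contact_force'].round(2),st['tool_pos'],st['opening'],st['q'].round(2))
im,D=eyes.snapshot('wrist');cv2.imwrite('pics/w12.png',im);np.save('pics/w12.npy',D);np.save('pics/w12s.npy',np.r_[st['tool_pos'],st['eef_rot']])
E
```

```text
[ 0.49 -0.51  1.35] [0.40844764 0.10330836 0.34063048] 0.42433376793544536 [-0.38  0.56  0.03  2.23 -0.05  0.36 -0.49]
```

View pics/w12.png

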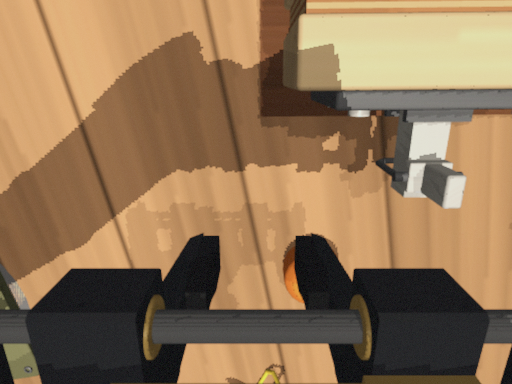

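```bash
python3 - <<'E'
from h import *
im=cv2.imread('pics/w12.png')
s=np.load('pics/w12s.npy');c=cam('wrist',dict(tool_pos=s[:3],eef_rot=s[3:]))
crop(im,365,100,475,215,5,'pics/w12a.png')
pz=np.array([-.194,-.981,0]);py=np.array([.981,-.194,0]);o=np.array([.5309,.0943,.085])-.001*py
for th in(1.2,1.35,1.57):
  print(th,[(((proj(c,o+py*y+pz*l*np.cos(th)+np.array([0,0,.006-l*np.sin(th)]))-[365,100]+.5)*5-.5).round(0)) for y,l in((-.021,0),(-.021,.04),(-.014,.049),(.014,.049))])
E
```

```text
1.2 [array([160., 389.]), array([ 60., 409.]), array([ 82., 413.]), array([244., 414.])]
1.35 [array([160., 389.]), array([ 61., 373.]), array([ 83., 371.]), array([245., 372.])]
1.57 [array([160., 389.]), array([ 65., 321.]), array([ 88., 309.]), array([251., 310.])]
```

View pics/w12a.png

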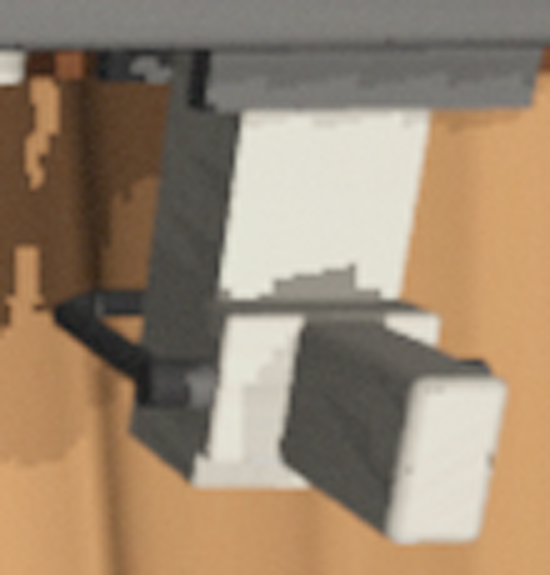

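```bash
python3 -c "
from plant import r
print(r.finish_job())"
```

```text
the job is handed in; nothing more can be done
None
```

The press is locked: the pin is home in the drawbar with its ring hanging fully down, and the job is handed in. The arm's clock was about 22 s of the 72 s allowed.

**Pin:** I took the linchpin from the block and turned it to the bar. The hole was visible in the wrist camera, 17 mm from the bar's end as described, so no search was needed. I pushed the pin in by 1–2 mm steps until the upward force rose to about 13 N with no further motion.

**Ring:** I released the pin and pushed the ring over the bar's end with the fingers straddling the bar. I stopped at about 7 N, when the motion gave out.

**Last checks:**
- **Ring:** a wrist view from beside the bar shows its corner and cross wire where about 1.57 rad puts them; 1.35 rad does not fit.
- **Pin:** it stands upright with its shoulder flush on the bar. It shifted about 1 mm across the bar when released, within the 3 mm limit.
- **Bystanders:** the wheel, tin and screwdriver look unmoved in the side view; I did not measure them again.
- **Robot:** clear of everything, with the force reading near zero.

**One odd reading:** the vertical force read slightly negative (−2 to −3 N) while the pin passed the ball, where I expected an upward push. The pin went in all the same.

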